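Load the filter into the coffee maker's swing arm and click it home

TASK

Get the coffee maker ready to brew: swing its filter arm (the one with the small upright grip) out until the ring is clear of the brew head, set the loose steel filter basket into the ring so that it sits flat, then swing the arm back under the head until it clicks fully home and stays there by itself. The coffee maker only stands on rubber feet, so feel for the click rather than shoving it out of place, and leave the mug on its plate and the things around undisturbed.

Things in the scene. Friction and masses are not known exactly. Their poses are not given: they have to be found in the camera images.
- brewer: one-cup coffee maker, black and dark steel, 255x195x315, 4 kg, loose on rubber feet (slides at some 20-30 N). Origin on the worktop under the spray axis (plate centre); x to its back, y left, z up, front looks to -x. Brew head overhangs: x -90..150, y +-75, z 262..310, round spray nozzle under it to z 239; column behind, x 75..150. Base x -105..150, y -90..105, top z 23 (mm).
- swing_arm (a joint): filter arm's angle, rad: 0 home under the head (stop), grows as it swings out to front and left (clockwise from above) to 1.9. Stays where left, but a spring catch holds it at 0 (5 N at the grip frees it). Coming back the catch resists from 0.06 (up to 7-10 N at the grip), gives way at about 0.02 and snaps to 0; let go earlier, it springs out. Starts home.
- swing_grip (a point): middle of the arm's upright round grip, black, 15 mm thick, free from z 196 to 231 mm (point at 213), on an 11 mm wide ear 88 mm from the ring's centre (home: straight in front of it), 94 mm from the post's axis. Home, it stands just under the brew head's front edge, its axis 2 mm behind the front face, its top 31 mm below the underside: come tilted from the front. It turns in the fingers.
- ring_seat (a point): centre of the top face of the arm's steel ring, z 198 mm; ring 94 mm outside, hole 74 mm, 12 mm thick; turns with the arm, 108 mm from the post's axis. Home: on the spray axis; clear of the brew head past 1.35 rad; at 1.6 rad its centre is 62 mm in front of the head.
- swing_post (a point): axis of the steel post (16 mm, sleeve 29 mm, top z 216) about which the arm turns, at z 198 mm; 60 mm in front and 90 mm left of the spray axis.
- filter: steel filter basket, 0.16 kg: slotted cup, 50 mm wide at the foot to 66 mm, flange 86 mm wide at z 58-61 mm, carrying bar across the mouth: 9 mm rod along its y axis, straight for 54 mm at z 82. Origin under its foot, z up. Seated, its flange lies on the ring: origin 58 mm below ring_seat, bar 24 mm above. Stands on the worktop left or right of the coffee maker.
- mug: white mug, 80 mm, 102 mm tall, handle to the right, standing on the warming plate; its rim lies 13 mm below the seated basket. Origin under the middle of cup and handle together. Leave alone.
- canister: steel canister with wooden lid, 80 x 85 mm, on the worktop at the other side of the coffee maker from the basket; origin under its centre. Leave alone.
- honey: jar with yellow lid, 64 x 87 mm, left of the coffee maker; origin under its centre. Leave alone.
- spoon: steel teaspoon, 130 x 26 x 11 mm, lying on the worktop right of the coffee maker; origin under its centre. Leave alone.
Things that resemble listed ones, but are neither listed nor needed, are in the scene too. What is shaped like the filter but pink or red is not meant.

How it is judged:
By the outcome, as a careful person would: the job done as asked, in the order asked, and still so for the second after the job is handed in, with the robot touching nothing.
It also fails if it takes over 72 s, if anything falls off the work surface, if the arm or the gripper's body presses on something with over 40 N, if the wrist force passes 120 N, or if a joint passes its speed limit or range.

ROBOT

A 6-joint arm with a two-finger parallel gripper is mounted at the origin on a cart in front of the work surface, level with it; the furniture and walls round the work are solid. World frame = base frame: x ahead of the robot, y to its left, z up, the work surface at z = 0. Lengths are in m, angles in rad, forces in N, time in s.
With the tool pointing down it reaches from about 0.25 to 0.8 m from the base axis. Payload 8.5 kg.
Tool frame: the origin (TCP) lies midway between the tips of the shut fingers; the grasp point (between the pads) lies 19 mm behind it (ctrl.hold_point_z is the distance from the TCP to the grasp point, in m); z points along the fingers, y is the line along which they close (so a half turn about z gives the same grasp; the last joint's range is limited). The gripper opens to 85 mm and grips with 20 to 120 N. Pads are 22 mm wide; open, the fingers measure 114 mm over their backs; the gripper's body (76 mm by 85 mm) begins 54 mm behind the grasp point. The pads swing forward as they close: fully open they stand 13 mm farther back than shut.
Start: joints at [-1.334, 0.238, -0.013, 1.319, 0, 1.571], TCP at [0.123, -0.51, 0.231] pointing down, gripper open.
Joint ranges: [-2.66, 2.66], [-1.03, 1.9], [-1.14, 1.46], [-1.82, 2.27], [-1.45, 1.34], [-3.14, 3.14]. Speed limits (rad/s): [2.22, 2.22, 2.79, 3.14, 3.14, 3.14].

INTERFACE

Orientations are given as a unit quaternion [x, y, z, w].
In Python, from rig import ctrl gives the robot as it stands. The module is installed in compiled form; this text tells all that it offers. Calls block until the motion is done:
- ctrl.move_to(position, orientation): joint-space move of the TCP to a pose.
- ctrl.servo_line(position, velocity=0.15, frame=None): straight line of the TCP; frame=None keeps the orientation; velocity is the mean speed in m/s.
- ctrl.set_joints(angles): joint-space move.
- ctrl.gripper_to(opening, squeeze=None): finger opening in m; squeeze is the grip in N (None keeps the last); returns when the fingers have stopped.
- ctrl.wait(seconds).
- ctrl.ik(position, orientation): joint angles nearest the present ones, or None.
- ctrl.sense(): the state.
- ctrl.grab_frame(name): name is "scene" or "top" or "wrist"; returns a dict with "img" (400x640x3 uint8, red, green, blue), "intrinsics" (3x3 intrinsics, pixels), "R" (3x3) and "t" (3): a world point X has camera coordinates R X + t. Camera axes: x right, y down, z forward; pixel columns grow to the right and rows downward; lengths in m; the calibration is good to about 2 mm. A picture is of the moment at which its call begins. There is no depth.
A pose or a line that the arm cannot do raises ctrl.Unreachable and nothing moves.
- ctrl.close_job(): hands the job in; it is judged then, once.
The state is a dict: "time_s": time; "qpos": joint angles; "joint_velocities": joint speeds; "effort": joint torques, N m; "eef_pos": TCP position; "eef_rot": TCP orientation; "force": force on the tool from outside, world axes, zero at the start; "wrist_torque": the same for the moment, N m; "grip_width": finger opening in m; "grasp_force": force on a finger pad.
Only numpy, scipy, OpenCV 4.12 (cv2) and the standard library are available. Lean on these libraries where they do the work, as an engineer would, in place of code of your own. Each camera call takes 0.05 s, during which the arm holds its last target. There are 200 camera calls.

## Working session

There is one attempt and no reset: what is moved stays moved. The work goes in short steps, each a Python script; the robot and the scene stay as the last script left them, time stands still between calls to the robot, and variables do not carry over. Pictures are saved under pics/ and viewed, at most 10 in all, crops included, and the job is handed in when it is done.

```bash
mkdir -p pics
python3 - <<'E'
from rig import ctrl
import cv2,pickle
for n in ["scene","top"]:
    f=ctrl.grab_frame(n); cv2.imwrite(f"pics/{n}0.png",f["img"][:,:,::-1]); pickle.dump(f,open(f"{n}0.pkl","wb"))
    print(n,f["intrinsics"].tolist(),f["R"].tolist(),f["t"].tolist())
s=ctrl.sense();print(s["time_s"],s["eef_pos"],s["eef_rot"],s["force"],ctrl.hold_point_z)
E
```

```text
scene [[391.30105059312046, 0.0, 318.78565074576073], [0.0, 391.30105059312046, 197.77891675527152], [0.0, 0.0, 1.0]] [[-0.48479436066552184, -0.8744470548681482, -0.017798204946838137], [-0.3662876811345109, 0.22146515329591984, -0.903762424824532], [0.7942340728752518, -0.43161966371799637, -0.4276642414043436]] [0.24188379260099246, 0.325397584936406, 0.7745765685416613]
top [[407.4296542769207, 0.0, 314.130183028792], [0.0, 407.4296542769207, 195.1974438257063], [0.0, 0.0, 1.0]] [[-0.009729041790998047, -0.9998713408200302, -0.012753334959301843], [-0.9939664924574648, 0.011063469476416074, -0.10912475207279648], [0.10925180830372512, 0.011614708343283885, -0.993946246500517]] [0.01808540832978491, 0.5182146276684052, 1.2696730630697834]
0.1 [ 0.12307399 -0.51000377  0.23075771] [ 9.92998554e-01  1.18124859e-01 -7.92099697e-05 -6.19119353e-04] [-0.15509286 -0.21269531 -0.44599405] 0.0187
```

View pics/scene0.png

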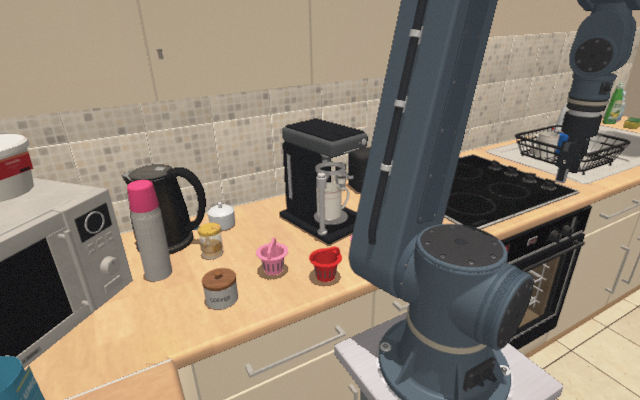

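View pics/top0.png

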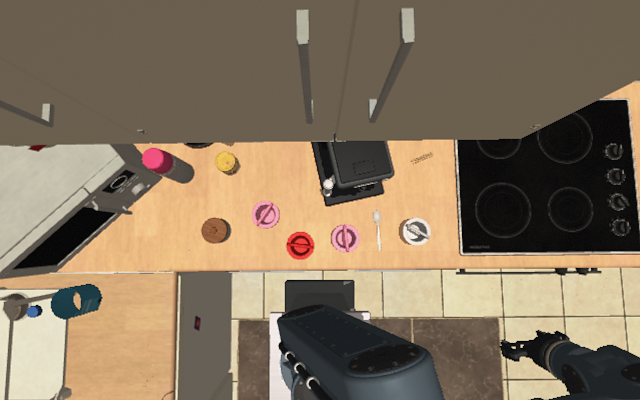

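The real filter is the steel one at about (416,232) in the top view. The brewer is at about (352,170), slightly yawed. I'll zoom in on both.

Run:
```python
import cv2
a=cv2.imread("pics/top0.png")[130:255,300:450]; cv2.imwrite("pics/topc.png",cv2.resize(a,None,fx=4.8,fy=4.8,interpolation=cv2.INTER_CUBIC))
a=cv2.imread("pics/scene0.png")[110:245,270:380]; cv2.imwrite("pics/scenec.png",cv2.resize(a,None,fx=4.4,fy=4.4,interpolation=cv2.INTER_CUBIC))
```

```text
(no output)
```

View pics/topc.png

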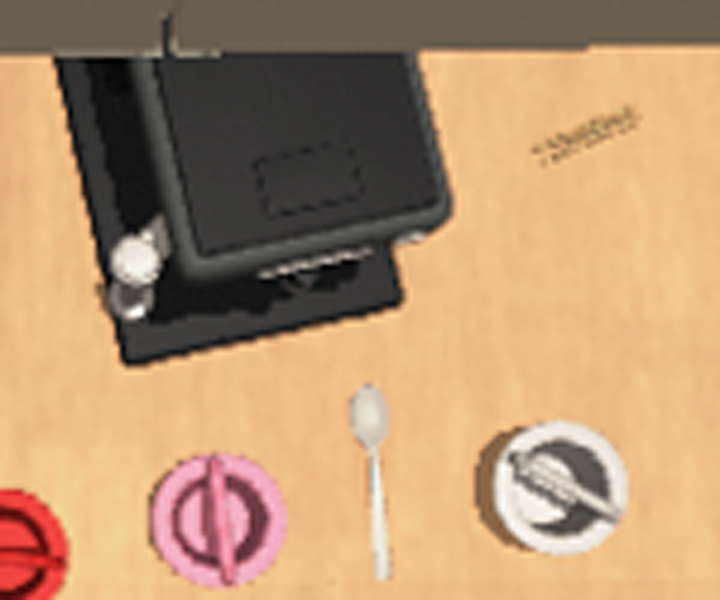

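View pics/scenec.png

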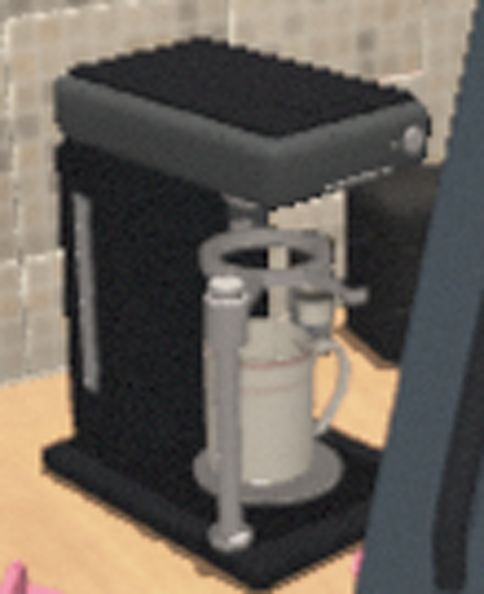

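```bash
cat > h.py <<'E'
import numpy as np,pickle
from scipy.spatial.transform import Rotation as Ro
def full(u,v,x0,y0,s): return ((u+.5)/s-.5+x0,(v+.5)/s-.5+y0)
def proj(f,X):
    c=np.atleast_2d(X)@np.array(f["R"]).T+np.array(f["t"]); p=c@np.array(f["intrinsics"]).T
    return p[:,:2]/p[:,2:]
def back(f,uv,z):
    R=np.array(f["R"]);C=-R.T@np.array(f["t"]); d=R.T@np.linalg.solve(f["intrinsics"],[uv[0],uv[1],1])
    return C+d*(z-C[2])/d[2]
def b2w(p,X):
    c,s=np.cos(p[2]),np.sin(p[2]); X=np.atleast_2d(X)
    return np.c_[p[0]+c*X[:,0]-s*X[:,1],p[1]+s*X[:,0]+c*X[:,1],X[:,2]]
E
python3 - <<'E'
from h import *
from scipy.optimize import least_squares
T,S=[pickle.load(open(f"{n}0.pkl","rb")) for n in("top","scene")]
t=lambda u,v:full(u,v,300,130,4.8); s=lambda u,v:full(u,v,270,110,4.4)
ob=[(T,(-.06,.09,.216),t(135,258)),(T,(-.06,.09,.03),t(130,302)),(T,(-.105,.105,.01),t(125,364)),(T,(-.105,-.09,.015),t(404,302)),
(S,(-.06,.09,.216),s(226,285)),(S,(-.06,.09,.03),s(232,536)),(S,(-.105,.105,.008),s(262,588)),(S,(0,0,.198),s(268,258)),
(T,(-.09,.0,.30),t(322,240)),(S,(-.09,.075,.31),s(275,137))]
fn=lambda p:np.concatenate([proj(f,b2w(p,X))[0]-uv for f,X,uv in ob])
r=least_squares(fn,[.6,-.05,.2],loss="soft_l1")
print(r.x); print(fn(r.x).reshape(-1,2).round(1))
p=r.x
print("post,seat,grip",b2w(p,[[-.06,.09,.198],[0,0,.198],[-.088,0,.213]]).round(4))
a,b,c=[back(T,t(*q),z) for q,z in(((561,487),.061),((512,460),.082),((620,517),.082))]
print("filter",a,b,c)
E
```

```text
[ 0.60825983 -0.10198792  0.23342136]
[[ 0.5  0.3]
 [ 0.3 -0.9]
 [ 0.1  1.5]
 [ 0.8 -0.3]
 [ 0.  -1.1]
 [-0.4 -1.5]
 [-0.5  0.4]
 [-1.2 -2.3]
 [-0.2  2.3]
 [-0.1  1.8]]
post,seat,grip [[ 0.5291 -0.0283  0.198 ]
 [ 0.6083 -0.102   0.198 ]
 [ 0.5226 -0.1223  0.213 ]]
filter [ 0.40067601 -0.3004685   0.061     ] [ 0.41750491 -0.26538062  0.082     ] [ 0.38117208 -0.33166665  0.082     ]
```

```bash
cat >> h.py <<'E'
P0=np.array([0.60825983,-0.10198792,0.23342136]); HP=.0187
def tool(psi,tau,flip=1):
    z=np.array([np.cos(psi)*np.cos(tau),np.sin(psi)*np.cos(tau),-np.sin(tau)]); y=flip*np.array([np.sin(psi),-np.cos(psi),0])
    return np.c_[np.cross(y,z),y,z]
def swing(P,th,pt):  # pt in brewer frame at home
    q=np.array([-.06,.09]);r=np.array(pt[:2])-q;c,s=np.cos(th),np.sin(th)
    r=np.array([c*r[0]+s*r[1],-s*r[0]+c*r[1]])+q
    return b2w(P,[[*r,pt[2]]])[0]
GRIP=(-.088,0,.218); SEAT=(0,0,.198)
E
python3 - <<'E'
from h import *
from rig import ctrl
for fl in(1,-1):
  for tau in(15,20,25,30,40):
    for dpsi in(-.3,0,.3,):
      out=[]
      R=tool(P0[2]+dpsi,np.radians(tau),fl);q=Ro.from_matrix(R).as_quat()
      for th,back_ in((0,.1),(0,0),(.8,0),(1.7,0),(1.7,.1)):
        j=ctrl.ik(swing(P0,th,GRIP)+R[:,2]*(HP-back_),q); out.append(None if j is None else np.round(j,2).tolist())
      ok=[o is not None for o in out]
      print(fl,tau,dpsi,ok, out[1], out[3])
s=ctrl.sense()
for ang in(151,-29):
  a=np.radians(ang); y=np.array([np.cos(a),np.sin(a),0]);z=np.array([0,0,-1.]);R=np.c_[np.cross(y,z),y,z]
  print(ang,ctrl.ik([.4007,-.3,.1],Ro.from_matrix(R).as_quat()))
  f=swing(P0,1.7,SEAT);print(f,ctrl.ik([f[0],f[1],.206],Ro.from_matrix(R).as_quat()))
E
```

```text
1 15 -0.3 [False, False, False, False, False] None None
1 15 0 [False, False, False, False, False] None None
1 15 0.3 [True, True, True, False, True] [-0.75, 0.23, -1.0, -0.47, 1.18, 2.42] None
1 20 -0.3 [False, False, False, False, False] None None
1 20 0 [True, False, False, False, False] None None
1 20 0.3 [True, True, True, False, True] [-0.73, 0.16, -0.92, -0.2, 1.11, 2.32] None
1 25 -0.3 [False, False, False, False, False] None None
1 25 0 [True, True, False, False, False] [-0.6, 0.04, -1.1, -0.53, 0.73, 2.71] None
1 25 0.3 [True, True, True, True, True] [-0.71, 0.11, -0.85, 0.01, 1.03, 2.25] [-0.59, -0.13, -1.13, -0.18, 0.96, 2.42]
1 30 -0.3 [True, True, False, False, False] [-0.37, -0.08, -1.13, -0.51, 0.26, 2.99] None
1 30 0 [True, True, True, False, True] [-0.57, -0.02, -1.01, -0.29, 0.67, 2.66] None
1 30 0.3 [True, True, True, True, True] [-0.68, 0.08, -0.78, 0.16, 0.95, 2.21] [-0.55, -0.17, -1.05, 0.01, 0.87, 2.38]
1 40 -0.3 [True, True, True, True, True] [-0.34, -0.13, -0.94, -0.09, 0.21, 2.96] [0.02, -0.37, -1.07, 0.0, -0.07, -3.08]
1 40 0 [True, True, True, True, True]
[... 1202 characters left out ...]
-0.34, -0.13, -0.94, -0.09, 0.21, -0.18] [0.02, -0.37, -1.07, 0.0, -0.07, 0.06]
-1 40 0 [True, True, True, True, True] [-0.51, -0.07, -0.84, 0.08, 0.55, -0.54] [-0.27, -0.34, -1.04, 0.06, 0.38, -0.34]
-1 40 0.3 [True, True, True, True, True] [-0.61, 0.05, -0.66, 0.41, 0.77, -0.96] [-0.46, -0.21, -0.91, 0.3, 0.7, -0.78]
151 [-0.64266205  0.27878242 -0.31163616  0.98037775  0.         -1.70731289]
[ 0.44579938 -0.09734418  0.198     ] [-0.21498425  0.13164162 -0.21461957  1.22453514  0.         -1.2796351 ]
-29 [-0.64266205  0.27878242 -0.31163616  0.98037775  0.          1.43427976]
[ 0.44579938 -0.09734418  0.198     ] [-0.21498425  0.13164162 -0.21461957  1.22453514  0.          1.86195756]
```

```bash
sed -i 's/^GRIP=.*/GRIP=(-.088,0,.221); SEAT=(0,0,.198); TAU=np.radians(35); DPSI=.15/' h.py
python3 - <<'E'
from h import *
from rig import ctrl
import cv2
R=tool(P0[2]+DPSI,TAU,1);q=Ro.from_matrix(R).as_quat()
for th in np.linspace(0,1.75,8): print(th, ctrl.ik(swing(P0,th,GRIP)+R[:,2]*HP,q) is not None)
ctrl.move_to(swing(P0,0,GRIP)+R[:,2]*(HP-.11),q)
f=ctrl.grab_frame("wrist");pickle.dump(f,open("w1.pkl","wb"));cv2.imwrite("pics/w1.png",f["img"][:,:,::-1])
s=ctrl.sense();print(s["time_s"],s["force"],s["qpos"],proj(f,b2w(P0,[[-.088,0,.231],[-.088,0,.196],[-.06,.09,.216],[-.09,.075,.262],[-.09,-.075,.262],[-.105,-.09,.023]])).round(1).tolist())
E
```

```text
0.0 True
0.25 True
0.5 True
0.75 True
1.0 True
1.25 True
1.5 True
1.75 True
1.8833 [ 0.81109996 -0.25072697  0.33594606] [-0.83802379 -0.14319594 -0.69803495  0.56028186  0.87750383  2.13747567] [[315.4, 198.1], [315.6, 222.7], [222.7, 172.9], [212.9, 161.7], [423.5, 185.2], [383.8, 317.9]]
```

View pics/w1.png

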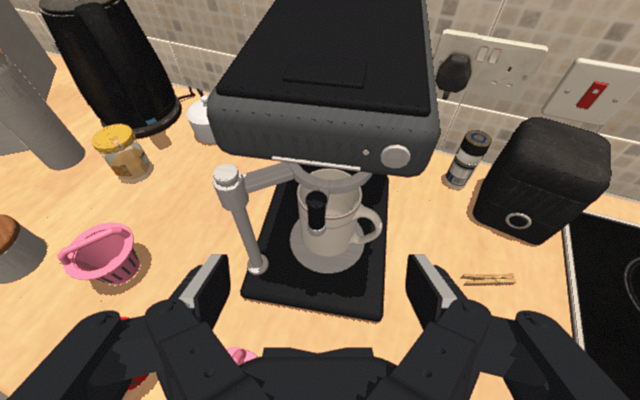

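The grip is at about (316,210) and the post top at about (229,173). I'll zoom in for an accurate fit.

Run:
```python
import cv2
a=cv2.imread("pics/w1.png")[130:325,200:450]; cv2.imwrite("pics/w1c.png",cv2.resize(a,None,fx=3,fy=3,interpolation=cv2.INTER_CUBIC))
```

```text
(no output)
```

View pics/w1c.png

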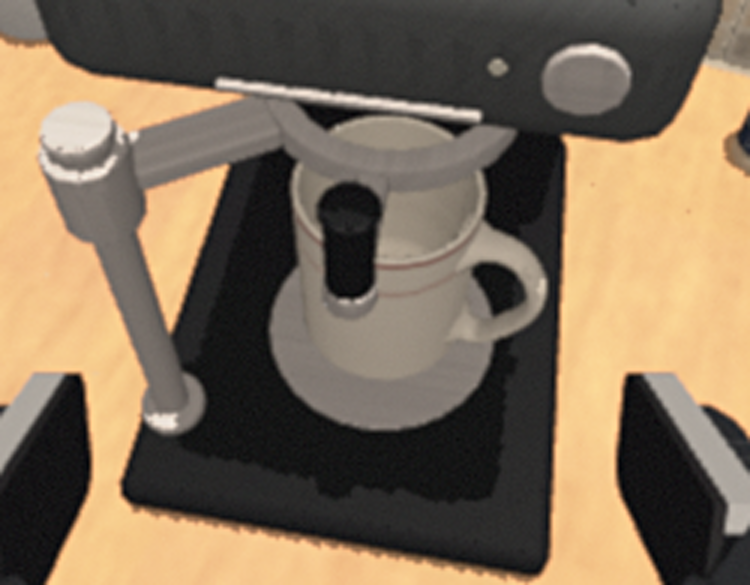

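Run:
```python
from h import *
from scipy.optimize import least_squares
T,S,W=[pickle.load(open(f"{n}.pkl","rb")) for n in("top0","scene0","w1")]
t=lambda u,v:full(u,v,300,130,4.8); s=lambda u,v:full(u,v,270,110,4.4); w=lambda u,v:full(u,v,200,130,3)
ob=[(T,(-.06,.09,.216),t(135,258)),(T,(-.06,.09,.03),t(130,302)),(T,(-.105,.105,.01),t(125,364)),(T,(-.105,-.09,.015),t(404,302)),
(S,(-.06,.09,.216),s(226,283)),(S,(-.06,.09,.03),s(232,536)),(S,(-.105,.105,.008),s(262,588)),
(W,(-.06,.09,.216),w(78,127)),(W,(-.06,.09,.026),w(174,400)),(W,(-.105,-.09,.023),w(548,535)),(W,(-.105,.105,.023),w(124,478)),(W,(-.088,0,.231),w(350,207)),(W,(-.088,0,.196),w(348,292))]
fn=lambda p:np.concatenate([proj(f,b2w(p,X))[0]-uv for f,X,uv in ob])
r=least_squares(fn,P0,loss="soft_l1"); print(r.x); print(fn(r.x).reshape(-1,2).round(1))
# wrist only
fw=lambda p:np.concatenate([proj(f,b2w(p,X))[0]-uv for f,X,uv in ob if f is W])
r2=least_squares(fw,P0,loss="soft_l1");print("W",r2.x); print(fw(r2.x).reshape(-1,2).round(1)); print(W["intrinsics"])
for p in(P0,r.x,r2.x): print(swing(p,0,GRIP),swing(p,0,(-.06,.09,0)))
```

```text
[ 0.60897525 -0.10458691  0.20988215]
[[ 0.8 -0.6]
 [ 0.5 -1.6]
 [-0.   0.7]
 [ 1.1  0.3]
 [-0.2 -1. ]
 [-0.6 -1.9]
 [-1.1 -0. ]
 [-0.8 -0.7]
 [-0.4  0.9]
 [ 1.6 11.5]
 [-4.   4.6]
 [-0.1 -0.6]
 [ 0.6 -4.3]]
W [ 0.60898957 -0.10572548  0.19610978]
[[-0.1 -1.5]
 [ 0.   0.3]
 [ 1.3 12.6]
 [-4.   3.7]
 [-0.3 -0.4]
 [ 0.5 -4.1]]
[[301.48802901   0.         317.5053087 ]
 [  0.         301.48802901 200.53527071]
 [  0.           0.           1.        ]]
[ 0.52264633 -0.12234298  0.221     ] [ 0.52906932 -0.0283071   0.        ]
[ 0.52290637 -0.12292124  0.221     ] [ 0.53154091 -0.0290626   0.        ]
[ 0.52267635 -0.12287274  0.221     ] [ 0.53260268 -0.02914191  0.        ]
```

```bash
sed -i 's/^P0=.*/P0=np.array([.6089,-.1043,.212]); HP=.0187/' h.py
python3 - <<'E'
from h import *
from rig import ctrl
R=tool(P0[2]+DPSI,TAU,1);q=Ro.from_matrix(R).as_quat()
ctrl.gripper_to(.045)
g=swing(P0,0,GRIP)+R[:,2]*HP
ctrl.servo_line(g-R[:,2]*.03,.15,q)
s=ctrl.sense();print(s["force"])
ctrl.servo_line(g,.08)
s=ctrl.sense();print(s["force"])
ctrl.gripper_to(.005,25)
s=ctrl.sense();print(s["time_s"],s["force"],s["grip_width"],s["grasp_force"],s["wrist_torque"])
E
```

```text
[ 0.65241361 -0.2117203  -0.6287563 ]
[-0.18824461  0.86211561 -0.2062472 ]
3.9417 [-5.69224294  1.83617609  4.26728159] 0.01608836309866739 24.183306097984314 [0.24401341 0.61778179 0.69042983]
```

```bash
cat >> h.py <<'E'
def arc(ctrl,ths,R,corr,v=.08,gain=2e-4,fmax=18,z0=None):
    q=Ro.from_matrix(R).as_quat(); post=swing(P0,0,(-.06,.09,0))
    for th in ths:
        g=swing(P0,th,GRIP); u=(g-post)[:2]; u/=np.linalg.norm(u)
        tg=g+R[:,2]*HP; tg[:2]+=corr*u
        ctrl.servo_line(tg,v,q)
        s=ctrl.sense(); F=np.array(s["force"]); fr=F[:2]@u; ft=F[:2]@np.array([u[1],-u[0]])
        print(f"{th:.3f} t={s['time_s']:.1f} fr={fr:.1f} ft={ft:.1f} fz={F[2]:.1f} w={s['grip_width']:.4f} corr={corr*1e3:.1f}mm")
        if np.hypot(fr,ft)>fmax: print("STOP");break
        corr+=np.clip(gain*fr,-.001,.001)
    return th,corr
E
python3 - <<'E'
from h import *
from rig import ctrl
R=tool(P0[2]+DPSI,TAU,1)
print(arc(ctrl,[.02,.05,.09,.15,.22,.3,.4],R,0.))
E
```

```text
0.020 t=4.2 fr=-1.9 ft=7.4 fz=6.7 w=0.0159 corr=0.0mm
0.050 t=4.4 fr=0.2 ft=8.6 fz=5.9 w=0.0158 corr=-0.4mm
0.090 t=4.7 fr=-1.1 ft=0.3 fz=2.0 w=0.0158 corr=-0.3mm
0.150 t=4.9 fr=4.9 ft=-1.2 fz=2.1 w=0.0159 corr=-0.6mm
0.220 t=5.2 fr=0.8 ft=-1.1 fz=2.8 w=0.0162 corr=0.4mm
0.300 t=5.4 fr=2.7 ft=-1.9 fz=3.4 w=0.0160 corr=0.6mm
0.400 t=5.7 fr=7.3 ft=0.1 fz=3.8 w=0.0159 corr=1.1mm
(0.4, np.float64(0.0021132246554082168))
```

Run:
```python
from h import *
from rig import ctrl
import cv2
R=tool(P0[2]+DPSI,TAU,1)
th,c=arc(ctrl,np.arange(.48,1.73,.1),R,.0021,gain=3e-4)
print(th,c)
f=ctrl.grab_frame("top");pickle.dump(f,open("top1.pkl","wb"));
a=f["img"][130:255,300:450,::-1];cv2.imwrite("pics/top1c.png",cv2.resize(a,None,fx=4.8,fy=4.8,interpolation=cv2.INTER_CUBIC))
print(ctrl.sense()["eef_pos"])
```

```text
0.480 t=6.0 fr=2.7 ft=-1.8 fz=4.2 w=0.0157 corr=2.1mm
0.580 t=6.2 fr=8.4 ft=-1.4 fz=4.9 w=0.0160 corr=2.9mm
0.680 t=6.5 fr=7.4 ft=-2.7 fz=5.6 w=0.0158 corr=3.9mm
0.780 t=6.8 fr=6.0 ft=-2.9 fz=6.2 w=0.0157 corr=4.9mm
0.880 t=7.1 fr=10.7 ft=-1.8 fz=8.5 w=0.0155 corr=5.9mm
0.980 t=7.3 fr=10.7 ft=-1.9 fz=7.2 w=0.0154 corr=6.9mm
1.080 t=7.6 fr=9.2 ft=-2.2 fz=8.6 w=0.0154 corr=7.9mm
1.180 t=7.9 fr=7.8 ft=-1.4 fz=8.1 w=0.0146 corr=8.9mm
1.280 t=8.2 fr=-0.5 ft=0.9 fz=4.0 w=0.0147 corr=9.9mm
1.380 t=8.4 fr=2.6 ft=0.6 fz=4.5 w=0.0141 corr=9.8mm
1.480 t=8.7 fr=-3.5 ft=-0.3 fz=-0.5 w=0.0140 corr=10.5mm
1.580 t=9.0 fr=1.4 ft=-1.7 fz=0.9 w=0.0140 corr=9.5mm
1.680 t=9.3 fr=-5.3 ft=-0.7 fz=-3.6 w=0.0139 corr=10.0mm
1.6799999999999997 0.008965695673729044
[ 0.443407   -0.00309689  0.20985496]
```

View pics/top1c.png

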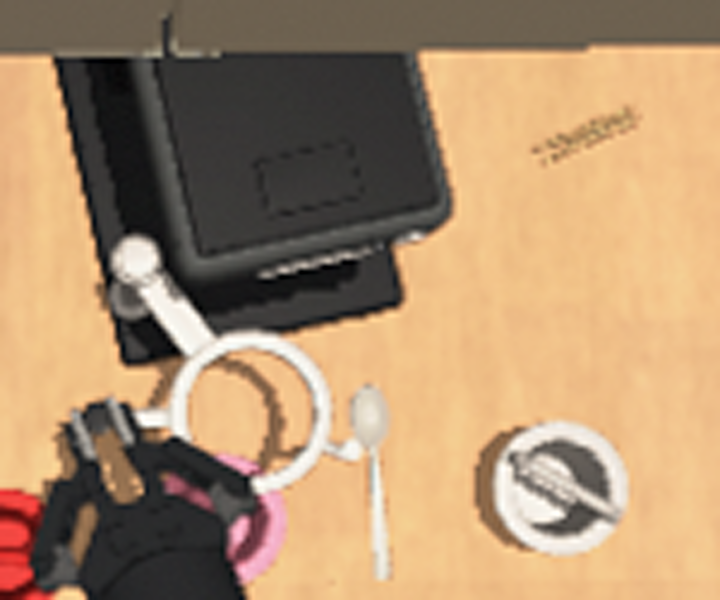

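Run:
```python
from h import *
T=pickle.load(open("top1.pkl","rb"));T0=pickle.load(open("top0.pkl","rb"))
t=lambda u,v:full(u,v,300,130,4.8)
rc=back(T,t(250,411),.198);po=back(T,t(134,257),.216);ear=back(T,t(145,418),.194)
print("ring",rc,"post",po,"d",np.linalg.norm((rc-po)[:2]))
# hsv-based subpixel ring: bright pixels blob fit
import cv2
g=cv2.cvtColor(T["img"],cv2.COLOR_RGB2HSV)
m=((g[...,1]<40)&(g[...,2]>150)).astype(np.uint8)
for nm,c in(("ring",t(250,411)),("filt",t(561,487))):
    yy,xx=np.mgrid[:400,:640];d=np.hypot(xx-c[0],yy-c[1]); k=(m>0)&(d<18)&(d>9.5)
    x,y=xx[k],yy[k];A=np.c_[2*x,2*y,np.ones_like(x)];s=np.linalg.lstsq(A,x**2+y**2,rcond=None)[0]
    print(nm,k.sum(),s[:2],c,np.sqrt(s[2]+s[0]**2+s[1]**2),back(T,s[:2],.198 if nm=="ring" else .061))
for p in [P0]:
    post=swing(p,0,(-.06,.09,0));print(post)
    r0=swing(p,0,SEAT)-post;r1=rc-post
    print("theta", np.arctan2(r0[1],r0[0])-np.arctan2(r1[1],r1[0]))
    for th in(1.55,1.6,1.65,1.7):print(th,swing(p,th,SEAT),swing(p,th,GRIP))
# grip from ring centre and post
```

```text
ring [ 0.44318684 -0.09202666  0.198     ] post [ 0.53046325 -0.02640143  0.216     ] d 0.10919635346349725
ring 268 [351.51602892 215.40562935] (351.6875, 215.22916666666669) 15.402061837311779 [ 0.4427064  -0.09154617  0.198     ]
filt 278 [416.24056974 231.15865214] (416.4791666666667, 231.0625) 11.901310026549965 [ 0.40038963 -0.2997283   0.061     ]
[ 0.53130588 -0.02893985  0.        ]
theta 1.7494633911614148
1.55 [ 0.45757558 -0.10808429  0.198     ] [ 0.43727404 -0.02245809  0.221     ]
1.6 [ 0.45371215 -0.1043004   0.198     ] [ 0.43771551 -0.01776655  0.221     ]
1.65 [ 0.45004266 -0.10032815  0.198     ] [ 0.4383909  -0.01310295  0.221     ]
1.7 [ 0.44657629 -0.09617747  0.198     ] [ 0.43929854 -0.00847893  0.221     ]
```

```bash
cat >> h.py <<'E'
def down(ang):
    y=np.array([np.cos(ang),np.sin(ang),0]);z=np.array([0,0,-1.]);return np.c_[np.cross(y,z),y,z]
RING=np.array([.4428,-.0917]);FIL=np.array([.4001,-.2995])
E
python3 - <<'E'
from h import *
from rig import ctrl
R=tool(P0[2]+DPSI,TAU,1)
ctrl.gripper_to(.04)
p=np.array(ctrl.sense()["eef_pos"])
ctrl.servo_line(p-R[:,2]*.05,.1); ctrl.servo_line(p-R[:,2]*.05+[-.03,0,.08],.2)
q=Ro.from_matrix(down(np.radians(-29))).as_quat()
ctrl.move_to([*FIL,.16],q)
ctrl.gripper_to(.036)
ctrl.servo_line([*FIL,.066],.1)
print(ctrl.sense()["force"])
ctrl.gripper_to(.0,40)
s=ctrl.sense();print(s["time_s"],s["force"],s["grip_width"],s["grasp_force"])
ctrl.servo_line([*FIL,.12],.1)
s=ctrl.sense();print(s["time_s"],s["force"],s["grip_width"],s["grasp_force"])
E
```

```text
[-0.73039489 -0.67415944  0.81776864]
13.825 [0.41654465 0.9096264  3.8794758 ] 0.007471535777761729 39.13500487804413
14.5167 [ 0.30793906 -0.39331851 -1.80313245] 0.007276924174952052 38.85174214839935
```

Run:
```python
from h import *
from rig import ctrl
import cv2
q=Ro.from_matrix(down(np.radians(-29))).as_quat()
ctrl.servo_line([*FIL,.285],.25,q)
ctrl.servo_line([*RING,.285],.2,q)
for z in(.25,.225,.213,.210,.208,.2065,.205,.204):
    ctrl.servo_line([*RING,z],.08,q)
    s=ctrl.sense();F=np.array(s["force"]);print(z,s["time_s"],F.round(1),s["grip_width"])
    if F[2]>3 or np.hypot(*F[:2])>6: break
f=ctrl.grab_frame("top");pickle.dump(f,open("top2.pkl","wb"))
f=ctrl.grab_frame("scene");pickle.dump(f,open("scene2.pkl","wb"))
a=np.vstack([cv2.resize(f["img"][120:250,270:400,::-1],(560,560),interpolation=cv2.INTER_CUBIC)])
cv2.imwrite("pics/s2.png",a)
```

```text
0.25 17.1167 [-0.3  0.7 -0.9] 0.0072876407261800264
0.225 17.575 [-0.5 -0.3 -0.7] 0.0071035712780224
0.213 17.875 [ 0.2 -0.4 -1.8] 0.007600744766995966
0.21 18.125 [-0.2  0.  -2.1] 0.007408724376606123
0.208 18.375 [-0.7  0.2 -1.6] 0.006980943354338153
0.2065 18.625 [-0.4  0.2 -1.2] 0.007709536346554455
0.205 18.875 [-3.7 -0.8 11.5] 0.007478228732046015
```

View pics/s2.png

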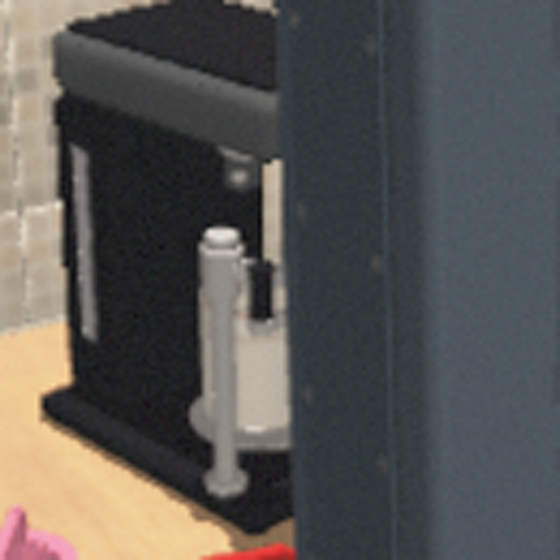

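Contact came exactly at the expected seated height (the arm occludes the scene view). Next I release, rise and check.

Run:
```python
from h import *
from rig import ctrl
import cv2
q=Ro.from_matrix(down(np.radians(-29))).as_quat()
ctrl.servo_line([*RING,.2062],.05,q)
print(np.array(ctrl.sense()["force"]).round(1))
ctrl.gripper_to(.03)
ctrl.servo_line([*RING,.30],.12,q)
s=ctrl.sense();print(s["time_s"],np.array(s["force"]).round(1))
# go to pre-regrasp view pose for grip at theta 1.75
R=tool(P0[2]+DPSI,TAU,1);qq=Ro.from_matrix(R).as_quat()
g=swing(P0,1.75,GRIP)+R[:,2]*HP
ctrl.move_to(g-R[:,2]*.10+[0,0,.05],qq)
f=ctrl.grab_frame("wrist");pickle.dump(f,open("w3.pkl","wb"));cv2.imwrite("pics/w3.png",f["img"][:,:,::-1])
f2=ctrl.grab_frame("top");pickle.dump(f2,open("top3.pkl","wb"))
s=ctrl.sense();print(s["time_s"])
print("grip exp",proj(f,[[*swing(P0,1.75,GRIP)[:2],z] for z in(.231,.196)]),"ring",proj(f,[*RING,.198]),"bar",proj(f,[*RING,.222]))
```

```text
[-2.  -0.7  3.7]
20.5083 [ 0.4  0.9 -0.6]
21.4583
grip exp [[315.31264604 236.68120328]
 [315.39951781 255.13607618]] ring [[405.56978024 282.55607141]] bar [[412.13956977 271.41124914]]
```

View pics/w3.png

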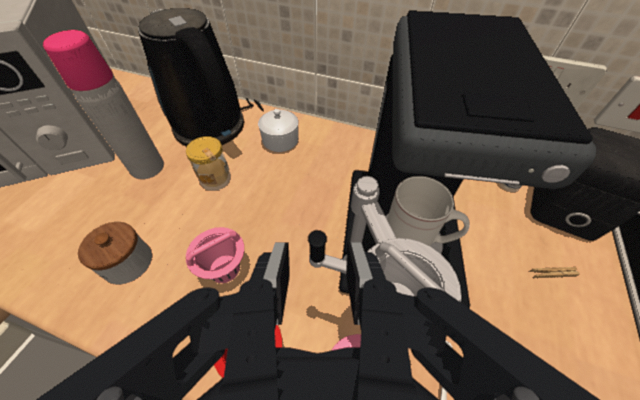

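The basket is in the ring with its flange even. The grip is at (317,234), within 2 mm of the prediction. I'll refit the pivot from the home and out grip positions, then regrasp a little nearer the tips to keep clear of the ear.

Run:
```python
from h import *
from scipy.optimize import least_squares
W=pickle.load(open("w3.pkl","rb"));T=pickle.load(open("top3.pkl","rb"))
G1=back(W,(317,234.5),.231)[:2];G0=swing(P0,0,GRIP)[:2];print("G1",G1,"pred",swing(P0,1.75,GRIP)[:2])
obs=[(0,GRIP,G0,1),(1,GRIP,G1,1),(1,SEAT,RING,1),(1,(-.06,.09,0),np.array([.5309,-.0277]),.7)]
fn=lambda p:np.concatenate([(swing(p[:3],p[3]*k,pt)[:2]-o)*w*1e3 for k,pt,o,w in obs])
r=least_squares(fn,[*P0,1.75]);print(r.x,fn(r.x).round(1))
import cv2
g=cv2.cvtColor(T["img"],cv2.COLOR_RGB2HSV);m=((g[...,1]<40)&(g[...,2]>150));c=proj(T,[*RING,.2])[0]
yy,xx=np.mgrid[:400,:640];d=np.hypot(xx-c[0],yy-c[1]);k=m&(d<18)&(d>11);x,y=xx[k],yy[k]
s=np.linalg.lstsq(np.c_[2*x,2*y,np.ones_like(x)],x**2+y**2,rcond=None)[0];print(k.sum(),"ring/flange centre",back(T,s[:2],.2))
```

```text
G1 [ 0.44308158 -0.00450866] pred [ 0.44043614 -0.00390605]
[ 0.60905033 -0.10544452  0.20208526  1.74789402] [-0.  -0.3 -1.5  0.9  0.9  0.2  0.9 -1.1]
509 ring/flange centre [ 0.44277305 -0.09129338  0.2       ]
```

```bash
sed -i 's/^P0=.*/P0=np.array([.60905,-.10544,.2021]); HP=.0187-.006; PSI=.362/; s/^GRIP=(-.088,0,.221)/GRIP=(-.088,0,.223)/' h.py
python3 - <<'E'
from h import *
from rig import ctrl
R=tool(PSI,TAU,1);q=Ro.from_matrix(R).as_quat()
g=swing(P0,1.748,GRIP)+R[:,2]*HP
ctrl.servo_line(g-R[:,2]*.06,.15,q)
ctrl.servo_line(g,.08)
print(np.array(ctrl.sense()["force"]).round(1))
ctrl.gripper_to(.005,30)
s=ctrl.sense();print(s["time_s"],np.array(s["force"]).round(1),s["grip_width"])
print(arc(ctrl,[1.7,1.62,1.54,1.46,1.38,1.3,1.2],R,0.,gain=1e-4,fmax=14))
E
```

```text
[0.4 0.  0.8]
23.2833 [-2.1  0.8  2.1] 0.015561766177683678
1.700 t=23.5 fr=1.4 ft=2.0 fz=4.4 w=0.0155 corr=0.0mm
1.620 t=23.8 fr=4.0 ft=1.4 fz=6.5 w=0.0157 corr=0.1mm
1.540 t=24.0 fr=11.1 ft=0.9 fz=9.8 w=0.0155 corr=0.5mm
1.460 t=24.3 fr=1.7 ft=1.6 fz=5.7 w=0.0154 corr=1.5mm
1.380 t=24.5 fr=6.0 ft=2.5 fz=7.1 w=0.0155 corr=1.7mm
1.300 t=24.8 fr=11.0 ft=1.1 fz=10.5 w=0.0159 corr=2.3mm
1.200 t=25.1 fr=8.6 ft=0.4 fz=9.4 w=0.0153 corr=3.3mm
(1.2, np.float64(0.004166988731672574))
```

Run:
```python
from h import *
from rig import ctrl
R=tool(PSI,TAU,1)
print(arc(ctrl,[1.1,1.0,.9,.8,.7,.6,.5,.4,.3,.22,.15],R,.0042,gain=1.5e-4,fmax=15))
```

```text
1.100 t=25.3 fr=5.5 ft=0.6 fz=9.1 w=0.0156 corr=4.2mm
1.000 t=25.6 fr=3.0 ft=0.6 fz=8.0 w=0.0155 corr=5.0mm
0.900 t=25.9 fr=-0.4 ft=2.0 fz=7.5 w=0.0158 corr=5.5mm
0.800 t=26.2 fr=-5.2 ft=1.9 fz=0.7 w=0.0155 corr=5.4mm
0.700 t=26.4 fr=-1.1 ft=1.7 fz=-2.3 w=0.0153 corr=4.6mm
0.600 t=26.7 fr=-4.6 ft=2.5 fz=-6.0 w=0.0152 corr=4.5mm
0.500 t=27.0 fr=-2.1 ft=2.7 fz=-8.1 w=0.0154 corr=3.8mm
0.400 t=27.3 fr=-1.6 ft=1.7 fz=-10.3 w=0.0153 corr=3.4mm
0.300 t=27.5 fr=-0.8 ft=0.5 fz=-9.9 w=0.0154 corr=3.2mm
0.220 t=27.8 fr=-0.9 ft=0.8 fz=-8.6 w=0.0156 corr=3.1mm
0.150 t=28.0 fr=-1.6 ft=0.9 fz=-8.7 w=0.0154 corr=3.0mm
(0.15, np.float64(0.0027047845944336768))
```

Run:
```python
from h import *
from rig import ctrl
R=tool(PSI,TAU,1)
ctrl.gripper_to(.024); ctrl.gripper_to(.005,40)
s=ctrl.sense();print(s["time_s"],np.array(s["force"]).round(1),s["grip_width"])
print(arc(ctrl,[.13,.11,.09,.075,.06,.05,.04,.03,.02,.01],R,.0027,v=.04,gain=1e-4,fmax=13))
```

```text
28.5417 [1.4 3.2 5.7] 0.014576655527026406
0.130 t=28.8 fr=-2.8 ft=-0.1 fz=6.8 w=0.0147 corr=2.7mm
0.110 t=29.0 fr=-0.8 ft=0.4 fz=5.3 w=0.0144 corr=2.4mm
0.090 t=29.3 fr=-1.0 ft=2.7 fz=7.2 w=0.0148 corr=2.3mm
0.075 t=29.5 fr=2.7 ft=9.7 fz=10.9 w=0.0148 corr=2.2mm
0.060 t=29.8 fr=0.3 ft=8.5 fz=9.4 w=0.0149 corr=2.5mm
0.050 t=30.0 fr=0.9 ft=9.1 fz=10.0 w=0.0149 corr=2.5mm
0.040 t=30.3 fr=-1.3 ft=5.1 fz=9.9 w=0.0148 corr=2.6mm
0.030 t=30.5 fr=-2.4 ft=2.0 fz=5.9 w=0.0148 corr=2.5mm
0.020 t=30.8 fr=-3.3 ft=3.1 fz=8.2 w=0.0151 corr=2.2mm
0.010 t=31.0 fr=0.9 ft=15.6 fz=14.2 w=0.0149 corr=1.9mm
STOP
(0.01, np.float64(0.001918473030143612))
```

The catch peaked at about 9.7 N, dropped to 2 N, then the stop came in at 15.6 N, so it clicked home. I'll relax, release, retract and check.

Run:
```python
from h import *
from rig import ctrl
import cv2
R=tool(PSI,TAU,1)
arc(ctrl,[.017],R,.0019,v=.02)
ctrl.gripper_to(.045)
p=np.array(ctrl.sense()["eef_pos"]);print(np.array(ctrl.sense()["force"]).round(1))
ctrl.servo_line(p-R[:,2]*.11,.1); print(ctrl.sense()["time_s"])
w=ctrl.grab_frame("wrist");pickle.dump(w,open("w4.pkl","wb"))
a=cv2.resize(w["img"][120:325,190:450,::-1],None,fx=2.2,fy=2.2,interpolation=cv2.INTER_CUBIC)
t=ctrl.grab_frame("top");b=cv2.resize(t["img"][130:255,310:410,::-1],None,fx=2.2,fy=2.2,interpolation=cv2.INTER_CUBIC)
o=np.zeros((a.shape[0],a.shape[1]+b.shape[1],3),np.uint8);o[:,:a.shape[1]]=a;o[:b.shape[0],a.shape[1]:]=b
cv2.imwrite("pics/fin.png",o);print(o.shape)
P=np.array([.60905,-.10544,.2021]);print("home grip top",proj(w,[*swing(P,0,GRIP)[:2],.231]), "at .06",proj(w,[*swing(P,.06,GRIP)[:2],.231]))
T0=pickle.load(open("top0.pkl","rb"));d=np.abs(T0["img"].astype(int)-t["img"]).max(2)>40;d=cv2.dilate(d.astype(np.uint8),None)
n,l,st,c=cv2.connectedComponentsWithStats(d);print([(s.tolist()) for s in st[1:] if s[4]>25])
# head shift by phase correlation of brewer top
A=cv2.cvtColor(T0["img"],7)[142:190,325:400].astype(np.float32);B=cv2.cvtColor(t["img"],7)[142:190,325:400].astype(np.float32)
print(cv2.phaseCorrelate(A,B))
```

```text
0.017 t=31.3 fr=-1.0 ft=7.2 fz=10.3 w=0.0146 corr=1.9mm
[-0.1  0.2  0.2]
32.9417
(451, 792, 3)
home grip top [[315.54411259 194.97697859]] at .06 [[312.21347995 199.78773754]]
[[310, 141, 18, 67, 276], [386, 141, 11, 36, 142], [327, 174, 10, 24, 151], [380, 178, 7, 15, 59], [374, 193, 7, 5, 28], [295, 206, 181, 194, 13424], [343, 280, 12, 30, 313], [213, 312, 91, 88, 3938], [498, 329, 142, 71, 6259], [444, 351, 8, 8, 43], [293, 361, 14, 13, 115], [305, 376, 16, 14, 136]]
((1.0710633533620992, -0.09572917651730961), 0.9511916351318359)
```

View pics/fin.png

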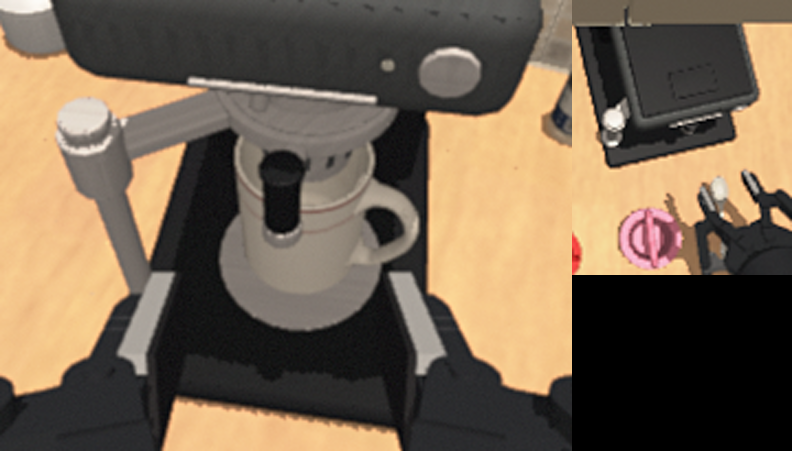

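The grip stands at (318,193), which matches home. The flange is level under the head and the mug is on its plate. The brewer has shifted by about 2 mm at most. I'm handing in.

Run:
```python
from rig import ctrl
print(ctrl.close_job())
```

```text
the job is handed in; nothing more can be done
None
```

The job is handed in at about 33 s: the basket sits flat in the ring, and the filter arm was clicked home (felt at about 10 N) and stayed there after I let go; the brewer slid about 2.5 mm sideways on its feet, and the mug is still on its plate.

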